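# Clip the red token box shut at the glass-return counter

## Robot

A 6-joint arm with a two-finger parallel gripper is mounted at the origin on the work surface. World frame = base frame: x ahead of the robot, y to its left, z up, the work surface at z = 0. Lengths are in m, angles in rad, forces in N, time in s.
With the tool pointing down it reaches from about 0.25 to 0.775 m from the base axis. Payload 4 kg.
Tool frame: the origin (TCP) lies at the centre of the arm's flange, where the gripper is bolted on; the fingertips stand 199 mm ahead of it and the grasp point (between the pads) lies 180 mm ahead of it (robot.tcp_to_tips is the distance from the TCP to the fingertips, in m); z points along the fingers, y is the line along which they close (so a half turn about z gives the same grasp; the last joint's range is limited). The gripper opens to 94 mm and grips with 3 to 60 N. Pads are 16 mm wide; open, the fingers measure 119 mm over their backs; the gripper's body (75 mm by 177 mm) begins 78 mm behind the grasp point.
Start: joints at [-1.225, 0.087, 1.371, -0, 1.684, -0.103], TCP at [0.239, -0.496, 0.405] pointing down, gripper open.
Joint ranges: [-3.1, 3.1], [-0.76, 2.03], [0.27, 2.55], [-1.08, 4.22], [0.17, 2.65], [-2.57, 2.57]. Speed limits (rad/s): [2.79, 2.79, 3.14, 3.14, 3.14, 3.14].

## Interface

Orientations are given as [roll, pitch, yaw] about the fixed x, y, z axes, in that order (R = Rz(yaw) Ry(pitch) Rx(roll)).
In Python, from bench import telemetry, snapshot, ticket, robot gives the robot as it stands.
- The arm moves only by the tool apply_moves, never from a script. Its argument "moves" is a list that holds one entry, the list of rows, each a list of 5 numbers: the shift along the tool's x, y, z in units of 50 mm (1.0 is 50 mm), then the turn about the tool's z in units of 10 degrees (1.0 is 10 degrees), then the closure, from 0 (fully open) to 1 (shut). A call has 1 to 10 rows; each row is the pose to reach, as a shift and turn from the pose commanded when the call began, along the tool's axes at that moment; what a row does not reach only later rows make up. A row lasts 1/8 s, in which the tool goes at most 62.5 mm and 10.7 degrees, less where a joint would pass 70% of its speed; a pose out of reach is approached as far as the arm can. A call with a gripper value outside its range is refused whole. The fingers move at their own pace and stop on an object; the grip force is fixed at half the most. Time passes only in rows, so rows that repeat a pose let the fingers close. It gives the time, the measured TCP pose, the force, the opening and the grip force at its end, in the units of the state.
- telemetry.get_obs(): the state, without advancing time (a new reading comes with each control period).
- snapshot(name): name is "scene" or "side" or "wrist"; returns a dict with "image" (420x560x3 uint8, red, green, blue), "fovy" (degrees; the focal length in pixels is half the picture's height over the tangent of half this angle, whatever the lens; pixels are square), "cx", "cy" (the principal point, pixels), "R" (3x3) and "t" (3): a world point X has camera coordinates R X + t. Camera axes: x right, y down, z forward; pixel columns grow to the right and rows downward; lengths in m; the calibration is good to about 2 mm. A picture is of the moment at which its call begins. There is no depth.
- ticket.close_job(): hands the job in; it is judged then, once.
The state is a dict: "time": time; "joint_positions": joint angles; "qvel": joint speeds; "joint_torque": joint torques, N m; "tool_pos": TCP position; "ee_rot": TCP orientation; "wrist_force": force on the tool from outside, world axes, zero at the start; "wrist_torque": the same for the moment, N m; "width": finger opening in m; "finger_force": force on a finger pad.
Only numpy, scipy, OpenCV 4.12 (cv2) and the standard library are available. Lean on these libraries where they do the work, as an engineer would, in place of code of your own. Each camera call takes 0.05 s, during which the arm holds its last target. There are 200 camera calls.

## Task

The deposit-token box with the red lid is full and ready to go: fold both of its red clip flaps, one at each end of the lid, fully down against the box so that it is clipped shut. Do not touch the blue-lidded box or its flaps; it is still in use.

Things in the scene. Friction and masses are not known exactly. Their poses are not given: they have to be found in the camera images.
- red_box: the box to be clipped shut: clear box of round tokens with a red lid already on, 110 (x) by 150 (y) mm, 88 mm high (panel on the lid: 90); upright, does not shift. Origin: centre of its underside, z up. A red clip flap is hinged to the lid's rim at each short end (+y and -y).
- blue_box: the box to leave alone, its flaps are like the red ones and stand open too: clear box of round tokens with a blue lid already on, 110 (x) by 150 (y) mm, 88 mm high (panel on the lid: 90); upright, does not shift. Origin: centre of its underside, z up. A blue clip flap is hinged to the lid's rim at each short end (+y and -y).
- red_flap_left (a joint): hinge of the red box's +y flap, rad: 0 = down along the wall, pi/2 = level outward, up to 2.2; starts at 1.2 to 1.9. Hinge line: 84 mm from the box's origin along its +y, 84 mm up, parallel to its x. Flap: plate 60 mm wide (centred), 42 mm long from hinge line to free edge, 4 mm thick (2 either side). Slightly stiff: about 1 N at the free edge moves it; stays where left, no snap or spring.
- red_flap_right (a joint): hinge of the red box's -y flap, rad: 0 = down along the wall, pi/2 = level outward, up to 2.2; starts at 1.2 to 1.9. Hinge line: 84 mm from the box's origin along its -y, 84 mm up, parallel to its x. Flap: plate 60 mm wide (centred), 42 mm long from hinge line to free edge, 4 mm thick (2 either side). Slightly stiff: about 1 N at the free edge moves it; stays where left, no snap or spring.
Not all that is in view belongs to the job. What is shaped like the red_box but brown or pink is not meant.

How it is judged:
By the outcome, as a careful person would: the job done as asked, in the order asked, and still so for the second after the job is handed in, with the robot touching nothing.
It also fails if it takes over 32 s, if anything falls off the work surface, if the arm or the gripper's body presses on something with over 40 N, if the wrist force passes 120 N, or if a joint passes its speed limit or range.

## Working session

There is one attempt and no reset: what is moved stays moved. The work goes in short steps, Python scripts to look and compute and a tool call to move; the robot and the scene stay as the last step left them, time stands still between calls to the robot, and variables do not carry over. Pictures are saved under pics/ and viewed, at most 10 in all, crops included, and the job is handed in when it is done.

Besides the shell and the picture viewer there is one more tool, called after "Emit:" as name(argument=value, ...) on one line, values as JSON. apply_moves: Moves the arm, as the interface text tells. Its arguments: {"type":"object","properties":{"moves":{"type":"array","items":{"type":"array","items":{"type":"array","items":{"type":"number"}}}}},"required":["moves"]}

```bash
mkdir -p pics
cat > h.py <<'E'
import numpy as np,cv2,pickle
from bench import telemetry,snapshot,ticket,robot
def snap(n,f):
    s=snapshot(n); cv2.imwrite(f'pics/{f}.png',s['image'][:,:,::-1]); pickle.dump(s,open(f'{f}.pkl','wb')); return s
def K(s):
    f=210/np.tan(np.radians(s['fovy'])/2); return np.array([[f,0,s['cx']],[0,f,s['cy']],[0,0,1]])
def P(s): return K(s)@np.c_[np.array(s['R']),np.array(s['t'])]
def proj(s,X):
    q=P(s)@np.r_[X,1]; return q[:2]/q[2]
def atz(s,uv,z):
    R=np.array(s['R']);c=-R.T@np.array(s['t']);d=R.T@np.linalg.solve(K(s),[*uv,1]); return c+d*(z-c[2])/d[2]
def tri(s1,a,s2,b):
    X=cv2.triangulatePoints(P(s1),P(s2),np.array(a,float),np.array(b,float))[:,0]; return X[:3]/X[3]
def load(f): return pickle.load(open(f+'.pkl','rb'))
E
python3 - <<'E'
from h import *
a=snap('scene','a');b=snap('side','b')
cv2.imwrite('pics/ab.png',cv2.resize(np.hstack([a['image'],b['image']])[:,:,::-1],(800,300)))
print(telemetry.get_obs())
for s in(a,b): print(s['fovy'],-np.array(s['R']).T@s['t'])
E
```

```text
{'time': 0.1, 'joint_positions': array([-1.22508089e+00,  8.79075837e-02,  1.37206164e+00, -9.91554476e-06,
        1.68358180e+00, -1.03088310e-01]), 'qvel': array([-6.87743074e-04, -1.92332978e-03, -2.82397697e-03, -1.67089191e-03,
       -7.67868953e-05, -1.35000049e-03]), 'joint_torque': array([ 2.76885803e-03, -3.41252875e+01, -3.03302085e+01,  7.20906467e-02,
        3.03670310e-02, -9.77485638e-05]), 'tool_pos': array([ 0.23860964, -0.49545088,  0.40362739]), 'ee_rot': array([-3.13964367e+00, -1.91725048e-04,  4.48802457e-01]), 'wrist_force': array([ 0.10277039, -0.21238208, -0.04314501]), 'wrist_torque': array([ 0.01562796, -0.02920852, -0.01031994]), 'finger_force': 0.0, 'width': 0.09348871099845567}
56.49449321474811 [0.73684985 0.42490917 0.57856633]
50.74895265736909 [-0.05870495  0.5089068   0.56907357]
```

View pics/a.png

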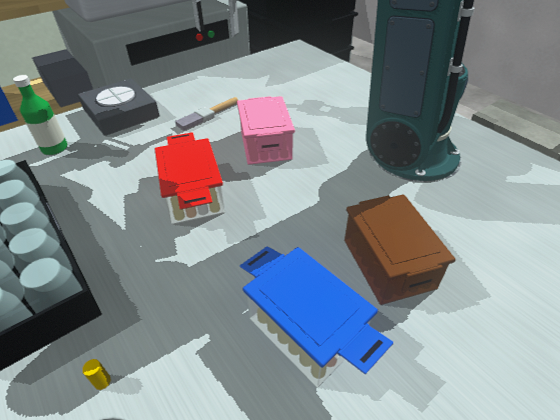

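View pics/b.png

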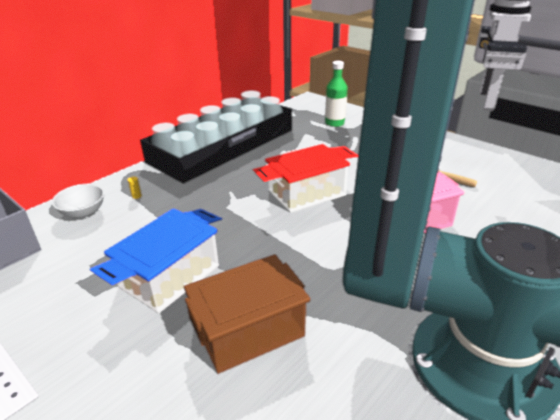

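The red-lidded box is at scene (188,170) and side (310,165). Lookalikes are blue (310,300), brown (398,240) and pink (266,125) in the scene view. I choose the red one with red flaps at both ends and check it in a close crop.

Run:
```python
from h import *
a=load('a')['image'];b=load('b')['image']
A=cv2.resize(a[125:230,140:240],None,fx=4,fy=4,interpolation=2);B=cv2.resize(b[135:215,245:365],None,fx=4*.82,fy=4*.82,interpolation=2)
B=cv2.copyMakeBorder(B,0,A.shape[0]-B.shape[0],0,0,0)
o=np.hstack([A,B]);print(A.shape,o.shape);cv2.imwrite('pics/c.png',o[:,:,::-1])
```

```text
(420, 400, 3) (420, 794, 3)
```

View pics/c.png

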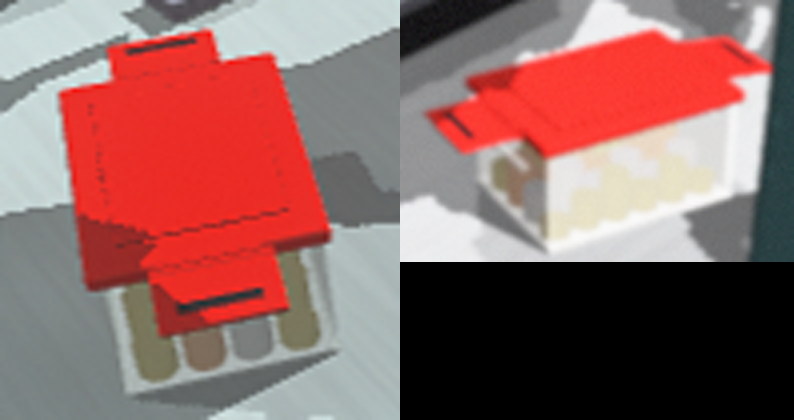

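The crop confirms it: a clear token box with a red lid, a near flap (scene ≈ (196,205)) and a far flap (≈ (181,138)), both standing roughly level.

Run:
```python
from h import *
from scipy.optimize import least_squares
a=load('a');b=load('b')
A=lambda x,y:(140+x/4-.4,125+y/4-.4)
B=lambda x,y:(245+(x-400)/3.28-.4,135+y/3.28-.4)
pts={'lidNR':(A(330,235),B(545,154)),'lidNL':(A(83,280),B(470,80)),'lidFL':(A(60,92),B(655,30)),'lidFR':(A(272,55),B(745,97)),
'tipNL':(A(160,335),B(428,110)),'tipNR':(A(288,308),B(465,153)),'tipFL':(A(108,38),B(730,37)),'tipFR':(A(212,30),B(770,67))}
X={}
for k,(p,q) in pts.items():
    x=X[k]=tri(a,p,b,q); print(k,x.round(4),(proj(a,x)-p).round(1),(proj(b,x)-q).round(1))
# fit: N flap = sign s along box y
def model(p):
    x,y,w,hx,hy,tN,tF=p;c,s=np.cos(w),np.sin(w)
    ey=np.array([-s,c,0]);ex=np.array([c,s,0]);o=np.array([x,y,0]);z=np.array([0,0,1])
    d={}
    for k,sy in(('N',1),('F',-1)):
        t=tN if sy>0 else tF
        for l,sx in(('R',-sy0),('L',sy0)):
            d['lid'+k+l]=o+ex*hx*sx+ey*hy*sy+z*.088
            d['tip'+k+l]=o+ex*.03*sx+sy*ey*(.084+.042*np.sin(t))+z*(.084-.042*np.cos(t))
    return d
n=(X['tipNL']+X['tipNR']-X['tipFL']-X['tipFR'])[:2]; w0=np.arctan2(-n[0],n[1])
r=(X['lidNL']-X['lidNR'])[:2]; sy0=np.sign(r@[np.cos(w0),np.sin(w0)])
def res(p):
    d=model(p); return np.concatenate([np.r_[proj(a,d[k])-pts[k][0],proj(b,d[k])-pts[k][1]] for k in pts])
c=np.mean([X[k] for k in X],0)
f=least_squares(res,[c[0],c[1],w0,.058,.08,1.5,1.5],loss='soft_l1')
print(sy0,f.x.round(4),f.fun.reshape(-1,4).round(1))
```

```text
lidNR [ 0.4786 -0.105   0.0832] [0. 0.] [ 0. -0.]
lidNL [ 0.5878 -0.1492  0.0824] [0.1 0.2] [ 0.1 -0.1]
lidFL [ 0.5335 -0.2943  0.085 ] [0.1 0.4] [ 0.1 -0.2]
lidFR [ 0.4246 -0.2552  0.0832] [0.2 0.7] [ 0.2 -0.5]
tipNL [ 0.5759 -0.0939  0.0842] [-0.3 -0.8] [-0.3  0.5]
tipNR [ 0.5205 -0.0733  0.0821] [0.  0.1] [ 0.  -0.1]
tipFL [ 0.4889 -0.3293  0.0814] [0.3 1. ] [ 0.3 -0.7]
tipFR [ 0.4371 -0.3038  0.0817] [-0.  -0.1] [-0.   0.1]
1.0 [ 0.5058 -0.1988 -0.3502  0.0581  0.079   1.5932  1.5009] [[-0.  -1.8  0.  -1.9]
 [ 0.6 -0.7 -1.3 -1.5]
 [ 0.1 -0.5 -0.1 -1.1]
 [ 0.6 -0.7  0.  -1.9]
 [-0.2  0.2 -1.7  0.5]
 [ 0.6 -0.  -1.1 -0.7]
 [-0.   1.7 -0.8 -0.5]
 [ 0.4 -0.8  1.6  0.2]]
```

Emit:
apply_moves(moves=[[[1,-0.5,0,-0.5,1],[2,-1,0,-1,1],[3,-1.5,0,-1.5,1],[4,-2.1,0,-2,1],[5,-2.6,0,-2.5,1],[6,-3.1,0,-3,1],[7,-3.6,0,-3.5,1],[8.1,-4.2,0,-4,1],[9.1,-4.7,0,-4.42,1],[9.1,-4.7,0,-4.42,1]]])

```text
time: 1.35
tool_pos: [0.548, -0.0834, 0.4034]
ee_rot: [-3.14, -0.001, 1.226]
wrist_force: [0.1, -1.3, 0.1]
width: 0.0006
finger_force: 0.0
```

Emit:
apply_moves(moves=[[[-0.1,0,0.9,0,1],[-0.1,0,1.7,0,1],[-0.1,0,1.7,0,1]]])

```text
time: 1.72
tool_pos: [0.5432, -0.0918, 0.3155]
ee_rot: [-3.132, 0.001, 1.219]
wrist_force: [0.1, 0.6, 0.5]
width: 0.0004
finger_force: 0.0
```

Run:
```python
from h import *
a=snap('scene','d');b=snap('side','e')
print(telemetry.get_obs()['tool_pos'])
c=np.hstack([cv2.resize(a['image'][50:230,110:290],(400,400)),cv2.resize(b['image'][50:230,230:410],(400,400))])
cv2.imwrite('pics/de.png',c[:,:,::-1])
```

```text
[ 0.54474496 -0.0919058   0.32049716]
```

View pics/de.png

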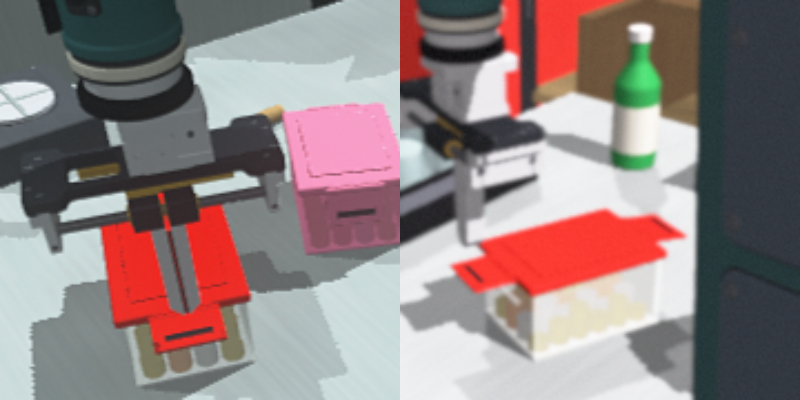

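The closed fingers are over the near (+y) flap, clear of the pink box. I check crate clearance, then push down.

Run:
```python
from h import *
a=load('a')
for uv in [(100,310),(25,165),(75,270),(60,180)]: print(uv,atz(a,uv,0.0).round(3),atz(a,uv,.1).round(3))
```

```text
(100, 310) [ 0.767 -0.04   0.   ] [0.762 0.04  0.1  ]
(25, 165) [ 0.777 -0.547  0.   ] [ 0.77  -0.379  0.1  ]
(75, 270) [ 0.775 -0.151  0.   ] [ 0.768 -0.051  0.1  ]
(60, 180) [ 0.725 -0.435  0.   ] [ 0.727 -0.286  0.1  ]
```

Emit:
apply_moves(moves=[[[0.1,0,0,0,1],[0.1,0,0.4,0,1],[0.1,0,0.6,0,1],[0.1,0,0.8,0,1],[0.1,0,0.8,0,1]]])

```text
time: 2.45
tool_pos: [0.5466, -0.0864, 0.2794]
ee_rot: [-3.141, 0.0, 1.22]
wrist_force: [0.6, -0.3, 0.5]
width: 0.0002
finger_force: 0.0
```

Emit:
apply_moves(moves=[[[0,0,0.2,0,1],[0,0,0.4,0,1],[0,0,0.6,0,1],[0,0,0.8,0,1],[0,0,0.9,0,1],[0,0,0.9,0,1]]])

```text
time: 3.2
tool_pos: [0.5464, -0.0863, 0.2338]
ee_rot: [-3.14, 0.0, 1.22]
wrist_force: [0.3, 0.1, -1.0]
width: 0.0006
finger_force: 0.3
```

Emit:
apply_moves(moves=[[[-0.1,0,0,0,1],[-0.2,0,0,0,1],[-0.3,0,0,0,1],[-0.4,0,0,0,1],[-0.4,0,0,0,1]]])

```text
time: 3.82
tool_pos: [0.5396, -0.1059, 0.2349]
ee_rot: [3.141, 0.001, 1.219]
wrist_force: [-0.5, 0.7, 0.0]
width: 0.0006
finger_force: 0.0
```

Run:
```python
from h import *
a=snap('scene','f');b=snap('side','g')
print(telemetry.get_obs()['tool_pos'],telemetry.get_obs()['wrist_force'])
c=np.hstack([cv2.resize(a['image'][110:240,130:260],(400,400)),cv2.resize(b['image'][110:240,230:360],(400,400))])
cv2.imwrite('pics/fg.png',c[:,:,::-1])
```

```text
[ 0.53973697 -0.10550271  0.23492617] [-0.1398157   0.27887165 -0.40891678]
```

View pics/fg.png

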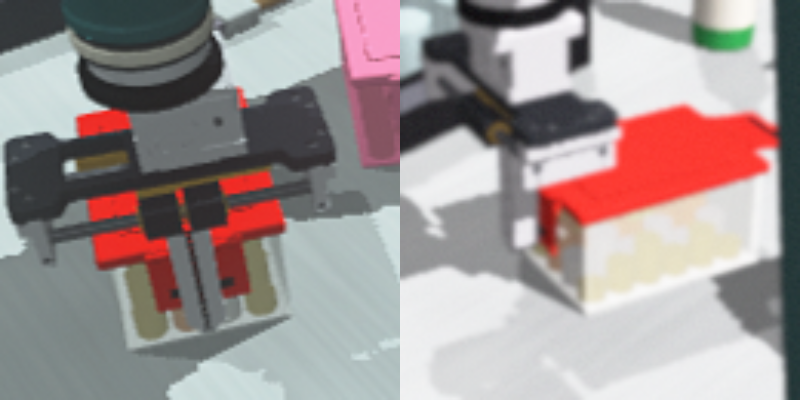

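The flap is nearly vertical. I press on until the force rises.

Emit:
apply_moves(moves=[[[-0.05,0,0,0,1],[-0.08,0,0,0,1],[-0.08,0,0,0,1]]])

```text
time: 4.3
tool_pos: [0.5384, -0.109, 0.2347]
ee_rot: [3.141, 0.0, 1.22]
wrist_force: [0.4, 0.9, -0.2]
width: 0.0009
finger_force: 0.2
```

Emit:
apply_moves(moves=[[[-0.02,0,0,0,1],[-0.04,0,0,0,1],[-0.04,0,0,0,1]]])

```text
time: 4.68
tool_pos: [0.538, -0.1099, 0.2347]
ee_rot: [3.141, -0.003, 1.221]
wrist_force: [2.3, 5.3, -1.2]
width: 0.0008
finger_force: 2.6
```

Emit:
apply_moves(moves=[[[-0.03,0,0,0,1],[-0.05,0,0,0,1],[-0.05,0,0,0,1]]])

```text
time: 5.05
tool_pos: [0.5377, -0.1107, 0.2348]
ee_rot: [3.141, -0.008, 1.221]
wrist_force: [5.0, 9.8, -0.7]
width: 0.0002
finger_force: 5.7
```

Emit:
apply_moves(moves=[[[0.5,0,0,0,1],[0.8,0,0,0,1],[0.8,0,-1,0,1],[0.8,0,-2,0,1],[0,0,-2.2,0,1],[-1.1,0,-2.2,0,1],[-2.2,0,-2.2,0,1],[-3.2,0,-2.2,0,1],[-4.2,0,-2.2,0,1],[-4.2,0,-2.2,0,1]]])

```text
time: 6.3
tool_pos: [0.4632, -0.3134, 0.3445]
ee_rot: [-3.141, 0.002, 1.215]
wrist_force: [0.2, 0.5, -0.7]
width: 0.0003
finger_force: 0.0
```

Emit:
apply_moves(moves=[[[0,0,0.3,0,1],[0,0,0.3,0,1]]])

```text
time: 6.55
tool_pos: [0.4648, -0.309, 0.3274]
ee_rot: [-3.138, -0.001, 1.222]
wrist_force: [-0.1, 0.5, 0.3]
width: -0.0
finger_force: 0.0
```

Run:
```python
from h import *
a=snap('scene','i');b=snap('side','j')
p=telemetry.get_obs()['tool_pos']; d=p-[.5065,-.199,0]; print(p,'boxy',d@[.343,.939,0],'boxx',d@[.939,-.343,0])
c=np.hstack([cv2.resize(a['image'][90:240,130:280],(400,400)),cv2.resize(b['image'][90:240,230:380],(400,400))])
cv2.imwrite('pics/ij.png',c[:,:,::-1])
```

```text
[ 0.46510651 -0.30916908  0.32896163] boxy -0.11764673386274799 boxx -0.0010804903685565537
```

View pics/ij.png

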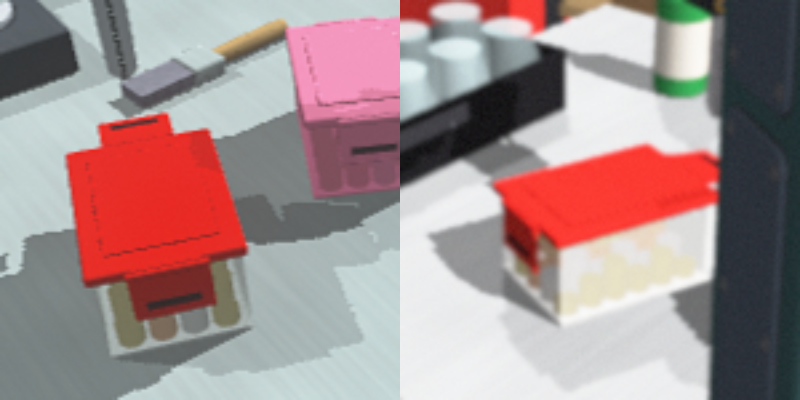

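The near flap hangs down in both views. The fingertip is above the far flap (scene ≈ (173,116)). A scraper lies behind it, so I check its distance.

Run:
```python
from h import *
a=load('i')
print(proj(a,np.array([.465,-.309,.13])))
for c in [(115,100),(125,88),(145,108),(130,75)]:
  uv=(130+c[0]*.375,90+c[1]*.375)
  for z in(0,.02):
    d=atz(a,uv,z)-[.5065,-.199,0]; print(c,z,'boxy',(d@[.343,.939,0]).round(3),'boxx',(d@[.939,-.343,0]).round(3))
```

```text
[176.46719588 116.58679668]
(115, 100) 0 boxy -0.29 boxx 0.013
(115, 100) 0.02 boxy -0.257 boxx 0.012
(125, 88) 0 boxy -0.31 boxx 0.0
(125, 88) 0.02 boxy -0.276 boxx 0.001
(145, 108) 0 boxy -0.266 boxx -0.014
(145, 108) 0.02 boxy -0.234 boxx -0.014
(130, 75) 0 boxy -0.334 boxx -0.007
(130, 75) 0.02 boxy -0.299 boxx -0.007
```

Emit:
apply_moves(moves=[[[0,0,0.5,0,1],[0,0,0.7,0,1],[0,0,0.9,0,1],[0,0,1.1,0,1],[0,0,1.3,0,1],[0,0,1.3,0,1]]])

```text
time: 7.4
tool_pos: [0.4645, -0.3104, 0.2637]
ee_rot: [-3.14, -0.0, 1.22]
wrist_force: [0.4, -0.1, -0.6]
width: 0.0009
finger_force: 0.0
```

Emit:
apply_moves(moves=[[[0,0,0.2,0,1],[0,0,0.4,0,1],[0,0,0.6,0,1],[0,0,0.6,0,1],[0.1,0,0.6,0,1],[0.2,0,0.6,0,1],[0.3,0,0.6,0,1],[0.4,0,0.6,0,1],[0.4,0,0.6,0,1]]])

```text
time: 8.52
tool_pos: [0.4719, -0.291, 0.235]
ee_rot: [3.141, -0.0, 1.221]
wrist_force: [-0.1, -0.4, 0.1]
width: 0.0003
finger_force: 0.0
```

Emit:
apply_moves(moves=[[[0.04,0,0,0,1],[0.07,0,0,0,1],[0.07,0,0,0,1]]])

```text
time: 8.9
tool_pos: [0.4727, -0.2887, 0.2348]
ee_rot: [3.141, 0.001, 1.22]
wrist_force: [0.4, -2.2, -0.7]
width: 0.0003
finger_force: 1.4
```

Emit:
apply_moves(moves=[[[0.03,0,0,0,1],[0.05,0,0,0,1],[0.05,0,0,0,1]]])

```text
time: 9.28
tool_pos: [0.473, -0.2879, 0.2349]
ee_rot: [3.141, 0.006, 1.219]
wrist_force: [-4.1, -9.2, -0.6]
width: 0.0005
finger_force: 4.6
```

Both stops are symmetric about the box (0.0943 m each), as expected for flaps fully down. I retreat and check.

Emit:
apply_moves(moves=[[[-0.5,0,0,0,1],[-0.9,0,0,0,1],[-0.9,0,-1,0,1],[-0.9,0,-2,0,1],[-2,0,-2.2,0,1],[-2.5,0,-2.2,0,1],[-2.5,0,-2.2,0,1]]])

```text
time: 10.15
tool_pos: [0.4299, -0.4048, 0.3445]
ee_rot: [-3.142, -0.001, 1.217]
wrist_force: [0.4, 0.7, -0.4]
width: 0.0002
finger_force: 0.0
```

Run:
```python
from h import *
a=snap('scene','k');b=snap('side','l');w=snap('wrist','w')
print(telemetry.get_obs()['tool_pos'],-np.array(w['R']).T@w['t'])
c=np.hstack([cv2.resize(a['image'][110:230,130:250],(266,266)),cv2.resize(b['image'][110:230,245:365],(266,266)),cv2.resize(w['image'],(266,266))])
cv2.imwrite('pics/kl.png',c[:,:,::-1])
```

```text
[ 0.43094456 -0.40265466  0.3441723 ] [ 0.45319254 -0.34044273  0.32527977]
```

View pics/kl.png

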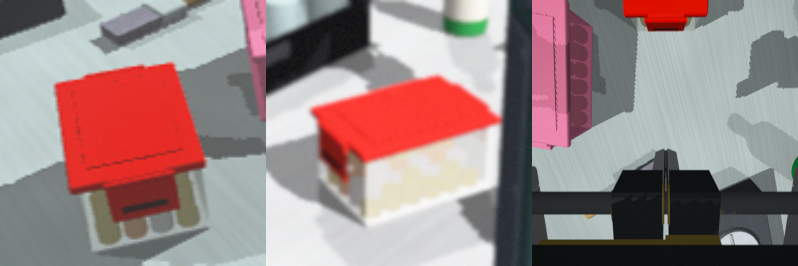

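Both flaps are down: the near one hangs along the wall in scene and side, and the wrist view shows the far one from its edge. A last numeric check follows for both.

Run:
```python
from h import *
a=load('k');b=load('l');w=load('w')
c,s=np.cos(-.35),np.sin(-.35);ex=np.array([c,s,0]);ey=np.array([-s,c,0]);o=np.array([.5058,-.1993,0])
def tip(sy,t,sx): return o+ex*.03*sx+sy*ey*(.084+.042*np.sin(t)+.002*np.cos(t))+np.array([0,0,.084-.042*np.cos(t)+.002*np.sin(t)])
for t in(0,.1,.2,.3): print(t,[proj(a,tip(1,t,x)).round(1) for x in(1,-1)],[proj(b,tip(1,t,x)).round(1) for x in(1,-1)],'wrist far',[proj(w,tip(-1,t,x)).round(1) for x in(1,-1)])
def red(s,x0,x1,y0,y1):
    im=s['image'].astype(int); m=(im[...,0]>90)&(im[...,1]<70)&(im[...,2]<70)
    ys,xs=np.nonzero(m[y0:y1,x0:x1]); ys+=y0;xs+=x0
    print('bottom',ys.max(),'L',xs[ys>=ys.max()-2].min(),'R',xs[ys>=ys.max()-2].max())
red(a,150,250,120,230); red(w,100,500,0,150); red(b,260,302,140,230)
```

```text
0 [array([180.9, 210.5]), array([211.2, 204. ])] [array([268.1, 180.6]), array([280.2, 192.6])] wrist far [array([320.6,  48.9]), array([245.5,  49. ])]
0.1 [array([181.1, 211.7]), array([211.6, 205.2])] [array([266.5, 180.9]), array([278.6, 192.9])] wrist far [array([320.5,  54.4]), array([245.6,  54.5])]
0.2 [array([181.3, 212.9]), array([211.9, 206.3])] [array([264.9, 181.1]), array([276.9, 193.1])] wrist far [array([320.5,  59.8]), array([245.6,  59.9])]
0.3 [array([181.4, 213.8]), array([212.2, 207.2])] [array([263.4, 181. ]), array([275.3, 193.1])] wrist far [array([320.5,  64.8]), array([245.6,  65. ])]
bottom 209 L 181 R 194
bottom 147 L 100 R 110
bottom 191 L 278 R 281
```

```bash
python3 -c "
from bench import ticket
print(ticket.close_job())"
```

```text
the job is handed in; nothing more can be done
None
```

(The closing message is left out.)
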